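Nest the mixing cups and hold the self-closing waste can open

TASK

The used mixing cups go into the red self-closing waste can: first, with the can still shut, nest the three cups upright in size order (middle cup in the large one, small cup in the middle one, each pushed or dropped fully home, standing on the bench). Then raise the can's lid, which has its handle at the front, to 45 degrees and keep holding it there with the gripper, because it falls shut when let go; finish while holding it, so that I can drop the nest in. Leave the paintbrush and the two rolls of tape where they are.

Things in the scene. Friction and masses are not known exactly. Their poses are not given: they have to be found in the camera images.
- lid (a joint): opening angle of the waste can's lid, rad: 0 = shut and level, 0.785 = 45 degrees; stops at 1.15. The hinge has no stay and no spring: the lid (about 0.4 kg) falls shut from every angle; holding it takes about 1.3 to 2.4 N up at the handle
- waste_can: round red sheet-steel waste can with a yellow band, 190 mm across, 125 mm high (150 mm with the domed lid), heavy and fixed to the bench. Origin: centre of its underside; its z is up, its -x points to the lid's front handle (roughly towards the robot), its +x to the hinge at the back
- lid_hinge (a point): middle of the hinge pin: 108 mm along the can's +x from its axis, 128 mm above the bench. The pin lies along the can's y; opening lifts the front edge and swings it back towards the hinge
- lid_grip (a point): middle of the black sleeve of the lid's lift handle (moves with the lid): a bar 46 mm long (along the can's x), 20 mm wide (along its y), 14 mm thick, that sticks straight out of the front edge of the lid; with the lid shut, 236 mm along -x from the hinge pin and 129 mm above the bench, its free end 21 mm further out. Free all round; the whole sleeve stands clear of the lid's edge. Pinched across its 20 mm it can swivel between the fingers while the lid turns
- large_cup_mid (a point): largest white mixing cup, loose, open at the top, 90 mm high; outside diameter 58 mm at the foot, 72 mm at the rim; wall 2.5 mm, inside floor 12 mm above its underside. This point: on its axis, half-way up (45 mm); z is up its axis. It is the outer cup of the nest and may stay where it stands
- middle_cup_mid (a point): middle white mixing cup, as the large one but 47 mm outside at the foot, 60 mm at the rim; also 90 mm high, wall 2.5 mm, floor 12 mm thick. Point half-way up its axis. Fully home in the large cup it stands 12 mm higher than that, its rim 12 mm above the large cup's rim
- small_cup_mid (a point): smallest white mixing cup, as the others but 36 mm outside at the foot, 48 mm at the rim; also 90 mm high, wall 2.5 mm, floor 12 mm thick. Point half-way up its axis. Fully home in the middle cup it stands 12 mm higher than that. Each cup weighs 30 to 100 g
- paintbrush: paintbrush lying on the bench, 232x44x14 mm; bystander
- masking_tape: flat-lying roll of cream masking tape, 100 mm across, 25 mm high; bystander
- red_tape: small flat-lying roll of red tape, 60 mm across, 17 mm high; bystander
Mind the look-alikes: they are no part of the job. What is shaped like the part that bears small_cup_mid but purple is not meant.

How it is judged (in metres and radians):
On the way:
1. the three cups stand nested in size order, let go, and the can is still shut (horizontal distance between middle_cup_mid and large_cup_mid below 0.01 m and z of middle_cup_mid in the frame of large_cup_mid between 0.006 and 0.02 m and horizontal distance between small_cup_mid and middle_cup_mid below 0.01 m and z of small_cup_mid in the frame of middle_cup_mid between 0.006 and 0.02 m and angle between each of large_cup_mid, middle_cup_mid, small_cup_mid's own z axis and vertical below 0.15 rad and height (world z) of large_cup_mid between 0.038 and 0.052 m and contact force between the fingers and large_cup below 0.2 N and contact force between the fingers and middle_cup below 0.2 N and contact force between the fingers and small_cup below 0.2 N and value of joint lid below 0.1 rad), for 0.2 s.
At the end, for the whole second after the job is handed in: the fingers alone hold the lid still at 45 degrees, give or take 6; the large cup stands upright on the bench, the middle cup home in it, the small cup home in that (axes within 10 mm, each 6 to 20 mm higher than the next, tilt under 0.15 rad), none touched by the fingers (horizontal distance between middle_cup_mid and large_cup_mid below 0.01 m and z of middle_cup_mid in the frame of large_cup_mid between 0.006 and 0.02 m and horizontal distance between small_cup_mid and middle_cup_mid below 0.01 m and z of small_cup_mid in the frame of middle_cup_mid between 0.006 and 0.02 m and angle between each of large_cup_mid, middle_cup_mid, small_cup_mid's own z axis and vertical below 0.15 rad and height (world z) of large_cup_mid between 0.038 and 0.052 m and contact force between the fingers and large_cup below 0.2 N and contact force between the fingers and middle_cup below 0.2 N and contact force between the fingers and small_cup below 0.2 N and contact force between each of large_cup, middle_cup, small_cup, paintbrush, masking_tape, red_tape and lid below 0.2 N and value of joint lid between 0.68 and 0.89 rad and velocity of joint lid between -0.05 and 0.05 rad/s and contact force between the fingers and lid above 0.5 N); the arm keeps its last pose, push and grip.
It fails at once if the paintbrush is moved by more than 30 mm (distance of paintbrush from where it was at the start of the episode above 0.03 m).
It fails at once if the roll of masking tape is moved by more than 30 mm (distance of masking_tape from where it was at the start of the episode above 0.03 m).
It fails at once if the roll of red tape is moved by more than 30 mm (distance of red_tape from where it was at the start of the episode above 0.03 m).
It also fails if it takes over 66 s, if anything falls off the work surface, if the arm or the gripper's body presses on something with over 40 N, if the wrist force passes 120 N, or if a joint passes its speed limit or range.

ROBOT

A 6-joint arm with a two-finger parallel gripper is mounted at the origin on a cart in front of the work surface, level with it; the furniture and walls round the work are solid. World frame = base frame: x ahead of the robot, y to its left, z up, the work surface at z = 0. Lengths are in mm, angles in degrees, forces in N, time in s.
With the tool pointing down it reaches from about 300 to 850 mm from the base axis. Payload 4.2 kg.
Tool frame: the origin (TCP) lies on the centre line of the jaws, within the pads' length; the fingertips stand 11 mm ahead of it and the grasp point (between the pads) lies 8 mm behind it; z points along the fingers, y is the line along which they close (so a half turn about z gives the same grasp; the last joint's range is limited). The gripper opens to 91 mm and grips with 3 to 60 N. Pads are 32 mm wide; open, the fingers measure 118 mm over their backs; the gripper's body (76 mm by 178 mm) begins 60 mm behind the grasp point.
Start: joints at [-1.146, 18.312, 89.639, -0, 72.044, -1.146], TCP at [575.015, 0, 224.976] pointing down, gripper open.
Joint ranges: [-177.97, 177.97], [-48.28, 115.42], [12.27, 149.76], [-77.06, 257.06], [2.81, 150.46], [-146.56, 146.56]. Speed limits (degrees/s): [147.25, 147.25, 180, 180, 180, 180].

INTERFACE

Orientations are given as [roll, pitch, yaw] about the fixed x, y, z axes, in that order (R = Rz(yaw) Ry(pitch) Rx(roll)).
In Python, from workcell import env, grab_frame, camera_model, models gives the robot as it stands.
- The arm moves only by the shell command python3 -m crank 'ROWS' [FORCE]. ROWS is text: rows parted by semicolons, each of 7 numbers parted by spaces: the closure, from -1 (fully open) to 1 (shut), so that 0 is half open, then the shift along the tool's x, y, z in mm, then the turn, a rotation vector about the tool's x, y, z in degrees. A call has 1 to 10 rows; each row shifts and turns the commanded pose from where the row before left it, along the tool's axes as they then stand; what a row does not reach is not made up. A row lasts 1/8 s, in which the tool goes at most 62.5 mm and 10.7 degrees, less where a joint would pass 70% of its speed; a pose out of reach is approached as far as the arm can. A call is refused whole if a number of a shift passes 62.5 or a number of a turn 10.7, either way. A call with a gripper value outside its range is refused whole. The fingers move at their own pace and stop on an object; FORCE is the grip in N (left out, the last holds). Time passes only in rows, so rows that do not move let the fingers close. It gives the time, the measured TCP pose, the force, the opening and the grip force at its end, in the units of the state.
- env.state(): the state, without advancing time (a new reading comes with each control period).
- grab_frame(name): name is "scene" or "side" or "wrist"; returns the picture (400x640x3 uint8, blue, green, red); there is no depth.
- camera_model(name): a dict with "K" (3x3 intrinsics, pixels), "R" (3x3) and "t" (3): a world point X has camera coordinates R X + t; the wrist camera has in their place "mount" (4x4, takes a point from camera to tool coordinates, whose origin is the TCP and whose axes are the flange's). Camera axes: x right, y down, z forward; pixel columns grow to the right and rows downward; lengths in mm; the calibration is good to about 2 mm. The wrist camera is an equidistant fisheye: a pixel r from the principal point sees the ray r / f radians off the axis. A picture is of the moment at which its call begins: read the wrist's pose just before it. camera_model takes no time and is no camera call.
- env.job_done(): hands the job in; it is judged then, once.
Trained networks look in the newest picture that a camera, given by its name, has taken for a name from the list of things; names that differ only in an ending like _2 or _b are one class to them, and where a whole thing is asked for, a point or a joint stands for the part that bears it (a point fixed in the world has none). Each returns a list of dicts, best first, with "p" (0 to 1); they miss things now and then, are a little off and sometimes report something else, mostly with a low value. They report only what shows in the picture. A call takes as long as a camera call. They do not tell look-alikes from the thing itself.
- models.search_frame(name, camera): "point" ([x, y, z] in mm, in world coordinates, good to about 4 mm: the middle of the surface that is visible of it).
The state is a dict: "time_s": time; "qpos": joint angles; "qvel": joint speeds; "effort": joint torques, N m; "ee_pos": TCP position; "ee_rot": TCP orientation; "force": force on the tool from outside, world axes, zero at the start; "torque": the same for the moment, N m; "gripper_width": finger opening in mm; "gripper_force": force on a finger pad.
Only numpy, scipy, OpenCV 4.12 (cv2) and the standard library are available. Lean on these libraries where they do the work, as an engineer would, in place of code of your own. Each camera call takes 0.05 s, during which the arm holds its last target. There are 200 camera calls.

## Working session

There is one attempt and no reset: what is moved stays moved. The work goes in short steps, Python scripts to look and compute and a shell command to move; the robot and the scene stay as the last step left them, time stands still between calls to the robot, and variables do not carry over. Pictures are saved under pics/ and viewed, at most 13 in all, crops included, and the job is handed in when it is done.

```bash
ls; mkdir -p pics
python3 - <<'E'
from workcell import env, grab_frame, camera_model, models
import cv2,numpy as np
s=env.state();print({k:s[k] for k in("time_s","ee_pos","ee_rot","gripper_width","force")})
for c in("scene","side"):
    im=grab_frame(c);cv2.imwrite(f"pics/{c}0.png",im)
    m=camera_model(c);K,R,t=[np.array(m[k]) for k in"KRt"]
    for n in("large_cup_mid","middle_cup_mid","small_cup_mid","lid_grip","waste_can","paintbrush","masking_tape","red_tape"):
        for d in models.search_frame(n,c)[:4]:
            x=K@(R@np.array(d["point"])+t);print(c,n,np.round(d["point"]),round(d["p"],2),np.round(x[:2]/x[2]))
a,b=cv2.imread("pics/scene0.png"),cv2.imread("pics/side0.png")
cv2.imwrite("pics/both.png",cv2.resize(np.vstack([a,b]),(480,600)))
print(camera_model("wrist"))
E
```

```text
pics
{'time_s': 0.0, 'ee_pos': array([5.74532011e+02, 1.30772184e-02, 2.24130307e+02]), 'ee_rot': array([-1.79899917e+02, -1.92899514e-03,  9.00006508e+01]), 'gripper_width': 90.75198461123284, 'force': array([-0.01028827, -0.18094052, -0.45552355])}
scene large_cup_mid [ 470. -367.   60.] 0.76 [348. 304.]
scene middle_cup_mid [ 581. -229.   64.] 0.83 [346. 242.]
scene small_cup_mid [ 447. -159.   65.] 0.92 [277. 250.]
scene small_cup_mid [443. -17.  62.] 0.9 [242. 220.]
scene small_cup_mid [ 434. -256.   62.] 0.67 [299. 278.]
scene small_cup_mid [534. -87.  62.] 0.56 [291. 220.]
scene lid_grip [622.  59. 139.] 0.66 [285. 155.]
scene waste_can [601.  45. 125.] 0.67 [282. 165.]
scene paintbrush [618.  59. 144.] 0.72 [284. 154.]
scene masking_tape [ 675. -426.   19.] 0.94 [441. 290.]
scene red_tape [ 718. -292.   17.] 0.96 [408. 249.]
side large_cup_mid [ 474. -361.   60.] 0.85 [256. 284.]
side middle_cup_mid [ 582. -235.   59.] 0.73 [313. 241.]
side middle_cup_mid [ 452. -167.   67.] 0.23 [261. 215.]
side small_cup_mid [ 439. -257.   66.] 0.85 [249. 243.]
side small_cup_mid [445. -16.
[... 194 characters left out ...]
n [641.  27. 133.] 0.57 [343. 148.]
side waste_can [642.  65. 142.] 0.47 [344. 137.]
side paintbrush [ 795. -159.   11.] 0.79 [403. 235.]
side red_tape [ 721. -294.   21.] 0.67 [375. 275.]
{'K': array([[309.70691629,   0.        , 315.52943939],
       [  0.        , 309.70691629, 199.81808809],
       [  0.        ,   0.        ,   1.        ]]), 'mount': array([[-3.10740816e-04, -9.62132975e-01, -2.72580341e-01,
         7.73470867e+01],
       [ 9.99999937e-01, -3.46317171e-04,  8.24064310e-05,
        -6.55177552e-01],
       [-1.73685197e-04, -2.72580298e-01,  9.62133021e-01,
        -1.59591158e+02],
       [ 0.00000000e+00,  0.00000000e+00,  0.00000000e+00,
         1.00000000e+00]])}
```

View pics/scene0.png

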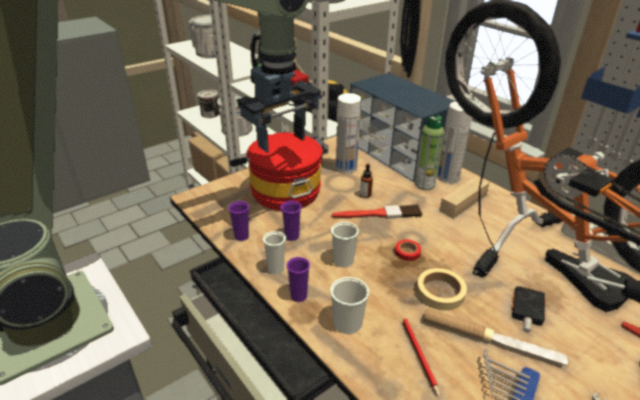

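View pics/side0.png

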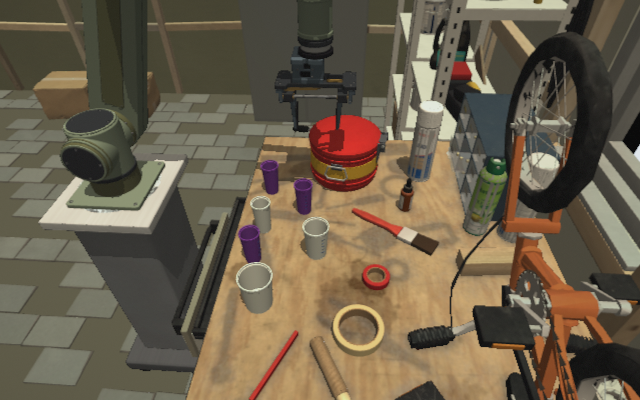

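The three white cups are at scene pixels small (275,252), middle (344,243) and large (348,304). The purple look-alikes are at (240,220), (291,220) and (298,280). Only the white cup at (275,252) fits "small", because the others of that shape are purple. I'll confirm that in a crop and take the wrist view of the can as well.

```bash
cat > h.py <<'E'
from workcell import env, grab_frame, camera_model, models
import cv2,numpy as np
from scipy.spatial.transform import Rotation as Ro
W=camera_model("wrist");M=np.array(W["mount"]);KW=np.array(W["K"])
def pose():
    s=env.state();return np.array(s["ee_pos"]),Ro.from_euler("xyz",s["ee_rot"],degrees=True).as_matrix()
def wray(P,px):
    p,R=P;v=(np.array(px,float)-KW[:2,2])/KW[0,0];r=np.linalg.norm(v)
    d=np.array([*(v/max(r,1e-9)*np.sin(r)),np.cos(r)]);return p+R@M[:3,3],R@M[:3,:3]@d
def wplane(P,px,z):
    o,d=wray(P,px);return o+d*(z-o[2])/d[2]
def wpix(P,X):
    p,R=P;c=M[:3,:3].T@(R.T@(np.array(X,float)-p)-M[:3,3]);th=np.arctan2(np.hypot(c[0],c[1]),c[2])
    return KW[:2,2]+KW[0,0]*th*c[:2]/np.hypot(c[0],c[1])
def look(name):
    P=pose();im=grab_frame("wrist");cv2.imwrite(f"pics/{name}.png",im);np.savez(f"pics/{name}.npz",p=P[0],R=P[1]);return P,im
def load(name):
    f=np.load(f"pics/{name}.npz");return (f["p"],f["R"]),cv2.imread(f"pics/{name}.png")
E
python3 - <<'E'
from h import *
P,im=look("w0")
for n in("lid_grip","waste_can","large_cup_mid","middle_cup_mid","small_cup_mid"):
    for d in models.search_frame(n,"wrist")[:4]: print(n,np.round(d["point"]),round(d["p"],2),np.round(wpix(P,d["point"])))
a=cv2.imread("pics/scene0.png")[190:350,220:400]
b=cv2.resize(a,None,fx=2.5,fy=2.5,interpolation=cv2.INTER_CUBIC)
v=np.zeros((600,800,3),np.uint8);w=cv2.resize(im,(512,320))
cv2.imwrite("pics/crop0.png",b)
E
python3 -m crank '-1 -50 -15 -20 0 0 0; -1 -50 -15 -20 0 0 0;-1 -50 -15 -20 0 0 0;-1 -50 -15 -20 0 0 0;-1 -50 -15 -15 0 0 0;-1 -30 0 -10 0 0 0;-1 0 0 0 0 0 0'
python3 - <<'E'
from h import *
P,im=look("w1")
for n in("large_cup_mid","middle_cup_mid","small_cup_mid"):
    for d in models.search_frame(n,"wrist")[:4]: print(n,np.round(d["point"]),round(d["p"],2),np.round(wpix(P,d["point"])))
E
```

```text
lid_grip [632.  91. 142.] 0.78 [389.  99.]
waste_can [633.  89. 145.] 0.64 [391. 101.]
middle_cup_mid [ 584. -195.   25.] 0.63 [322. 315.]
small_cup_mid [549. -72.  61.] 0.81 [294. 249.]
small_cup_mid [441.  -7.  62.] 0.76 [197. 194.]
small_cup_mid [ 466. -161.   90.] 0.67 [227. 322.]
small_cup_mid [ 450. -228.   17.] 0.48 [234. 326.]
time_s: 2.08
ee_pos: [499.9, -281.9, 330.5]
ee_rot: [179.9, 0.0, 89.8]
force: [-0.4, 0.5, -0.8]
gripper_width: 91.0
gripper_force: 0.0
large_cup_mid [ 473. -374.   51.] 0.78 [298. 228.]
middle_cup_mid [ 597. -223.   50.] 0.98 [383. 128.]
small_cup_mid [552. -66.  64.] 0.78 [353.  17.]
small_cup_mid [ 444. -145.   58.] 0.58 [275.  72.]
small_cup_mid [ 437. -250.   60.] 0.58 [271. 147.]
```

View pics/crop0.png

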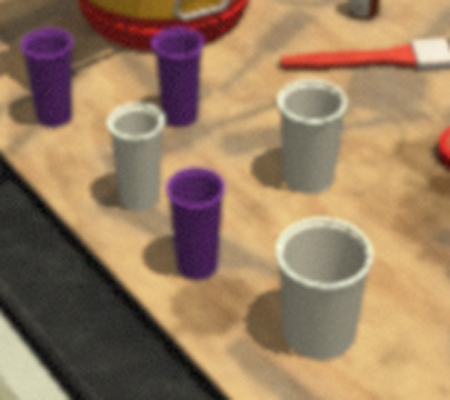

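View pics/w1.png

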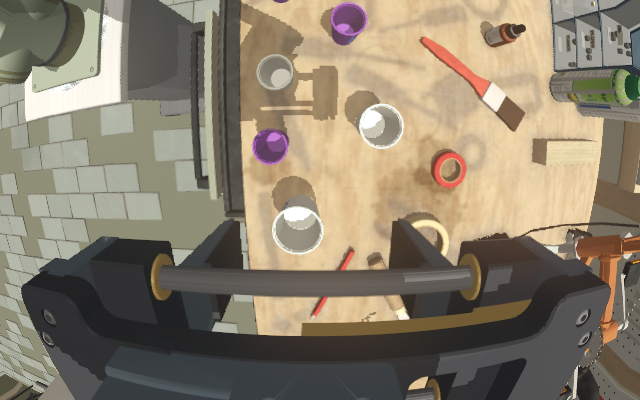

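View pics/w0.png

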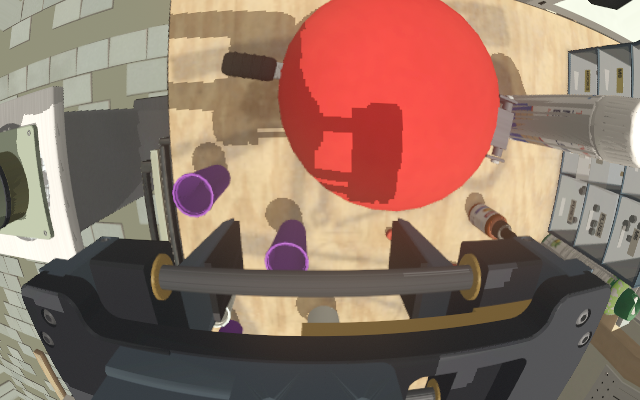

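The crop confirms it: the white cup at crop (137,155) is the small one. The wrist views show the rims at w1 small (275,72), middle (381,126) and large (298,229). In w0 the lid handle is at about (250,66) and the hinge at about (505,125). Next I'll fit the rims over several views.

```bash
cat >> h.py <<'E'
from scipy.optimize import minimize
def gmag(im):
    g=cv2.GaussianBlur(cv2.cvtColor(im,cv2.COLOR_BGR2GRAY).astype(np.float32),(0,0),1.2)
    return np.hypot(cv2.Sobel(g,-1,1,0),cv2.Sobel(g,-1,0,1))
def cpix(c,X):
    m=camera_model(c);x=np.array(m["K"])@(np.array(m["R"])@np.array(X)+np.array(m["t"]));return x[:2]/x[2]
def fitrim(views,x0,r,fixz=None,s=8):
    # views: list of (projector, gradient image)
    a=np.linspace(0,2*np.pi,60,endpoint=False)
    def cost(q):
        z=fixz if fixz is not None else q[2];t=0
        for pr,g in views:
            px=np.array([pr([q[0]+r*np.cos(u),q[1]+r*np.sin(u),z]) for u in a],np.float32)
            t-=cv2.remap(g,px[:,0].reshape(-1,1),px[:,1].reshape(-1,1),cv2.INTER_LINEAR).mean()/g.std()
        return t
    best=None;n=2 if fixz is not None else 3
    for dx in(-s,0,s):
        for dy in(-s,0,s):
            o=minimize(cost,np.array([x0[0]+dx,x0[1]+dy,90])[:n],method="Nelder-Mead",options=dict(initial_simplex=np.array([x0[0]+dx,x0[1]+dy,90.])[:n]+np.vstack([np.zeros(n),np.eye(n)*5]),maxiter=60))
            if best is None or o.fun<best.fun: best=o
    return np.round(best.x,1),round(best.fun,2)
E
python3 - <<'E'
from h import *
P,im=load("w1");V=[(lambda X:wpix(P,X),gmag(im))]
S=[(lambda X,c=c:cpix(c,X),gmag(cv2.imread(f"pics/{c}0.png"))) for c in("scene","side")]
for n,px,r in(("small",(275,72),24),("middle",(381,126),30),("large",(298,229),36)):
    x0=wplane(P,px,90);print(n,x0.round(),fitrim(V,x0,r,90),fitrim(V+S,x0,r))
Q,im=load("w0")
hs=im[40:95,215:285];m=(hs.max(2)<60)
n,l,st,c=cv2.connectedComponentsWithStats(m.astype(np.uint8));k=1+st[1:,4].argmax();print(st[k],c[k]+[215,40])
for px in(c[k]+[215,40],(223,65),(277,68),(277,68)):print(px,wplane(Q,px,133).round(1))
red=((im[...,2]>150)&(im[...,1]<110)&(im[...,0]<110)).astype(np.uint8)
n,l,st,c=cv2.connectedComponentsWithStats(red);k=1+st[1:,4].argmax();print(st[k])
cs,_=cv2.findContours((l==k).astype(np.uint8),0,2);h=max(cs,key=cv2.contourArea)[:,0]
h=h[h[:,1]>3];p=np.array([wplane(Q,q,127)[:2] for q in h[::3]])
A=np.c_[2*p,np.ones(len(p))];s=np.linalg.lstsq(A,(p**2).sum(1),rcond=None)[0];print("can",s[:2],np.sqrt(s[2]+s[0]**2+s[1]**2))
E
```

```text
Traceback (most recent call last):
  File "h.py", line 37, in fitrim
    o=minimize(cost,np.array([x0[0]+dx,x0[1]+dy,90])[:n],method="Nelder-Mead",options=dict(initial_simplex=np.array([x0[0]+dx,x0[1]+dy,90.])[:n]+np.vstack([np.zeros(n),np.eye(n)*5]),maxiter=60))
  File "h.py", line 31, in cost
    px=np.array([pr([q[0]+r*np.cos(u),q[1]+r*np.sin(u),z]) for u in a],np.float32)
                 ~~^^^^^^^^^^^^^^^^^^^^^^^^^^^^^^^^^^^^^^^
  File "h.py", line 24, in cpix
    m=camera_model(c);x=np.array(m["K"])@(np.array(m["R"])@np.array(X)+np.array(m["t"]));return x[:2]/x[2]
ValueError: time passes only in moves, steps and waits
```

```bash
sed -i 's/^    m=camera_model(c);x=/    m=CM[c];x=/; s/^def cpix/CM={c:camera_model(c) for c in("scene","side")}\ndef cpix/' h.py
cat > a.py <<'E'
from h import *
P,im=load("w1");V=[(lambda X:wpix(P,X),gmag(im))]
S=[(lambda X,c=c:cpix(c,X),gmag(cv2.imread(f"pics/{c}0.png"))) for c in("scene","side")]
for n,px,r in(("small",(275,72),24),("middle",(381,126),30),("large",(298,229),36)):
    x0=wplane(P,px,90);print(n,x0.round(),fitrim(V,x0,r,90),fitrim(V+S,x0,r))
Q,im=load("w0")
hs=im[40:95,215:285];m=(hs.max(2)<60)
n,l,st,c=cv2.connectedComponentsWithStats(m.astype(np.uint8));k=1+st[1:,4].argmax();print(st[k],c[k]+[215,40])
for px in(c[k]+[215,40],(223,65),(277,68)):print(px,wplane(Q,px,133).round(1))
red=((im[...,2]>100)&(im[...,1]<110)&(im[...,0]<110)).astype(np.uint8)
n,l,st,c=cv2.connectedComponentsWithStats(red);k=1+st[1:,4].argmax();print(st[k])
cs,_=cv2.findContours((l==k).astype(np.uint8),0,2);h=max(cs,key=cv2.contourArea)[:,0]
h=h[h[:,1]>3];p=np.array([wplane(Q,q,127)[:2] for q in h[::3]])
A=np.c_[2*p,np.ones(len(p))];s=np.linalg.lstsq(A,(p**2).sum(1),rcond=None)[0];print("can",s[:2],np.sqrt(s[2]+s[0]**2+s[1]**2))
E
python3 a.py
```

```text
small [ 448. -149.   90.] (array([ 447.3, -147.4]), np.float64(-2.01)) (array([ 447.7, -147.9,   90.7]), np.float64(-5.25))
middle [ 585. -219.   90.] (array([ 585.7, -218.7]), np.float64(-2.42)) (array([ 584.3, -218.4,   99. ]), np.float64(-5.63))
large [ 475. -360.   90.] (array([ 471.2, -362.4]), np.float64(-2.34)) (array([ 471.2, -361.8,   87.6]), np.float64(-6.52))Traceback (most recent call last):
  File "a.py", line 8, in <module>
    n,l,st,c=cv2.connectedComponentsWithStats(m.astype(np.uint8));k=1+st[1:,4].argmax();print(st[k],c[k]+[215,40])
                                                                      ~~~~~~~~~~~~~~~^^
ValueError: attempt to get argmax of an empty sequence
```

```bash
python3 -m crank '-1 32 43 30 0 0 0;-1 31 42 30 0 0 0;-1 0 0 45 0 0 0;-1 0 0 45 0 0 0;-1 0 0 0 0 0 0'
python3 - <<'E'
from h import *
P,im=look("w2");V=[(lambda X:wpix(P,X),gmag(im))]
print(fitrim(V,(585,-218.5),30,90,5),P[0],wpix(P,(585,-218.5,90)))
E
```

```text
time_s: 2.9
ee_pos: [582.8, -214.6, 176.2]
ee_rot: [-179.5, -0.2, 90.1]
force: [0.3, -0.2, 0.8]
gripper_width: 91.6
gripper_force: 0.0
(array([ 585.5, -218.6]), np.float64(-2.16)) [ 582.81117108 -214.63322023  176.24082312] [319.76880155 213.49975723]
```

View pics/w2.png

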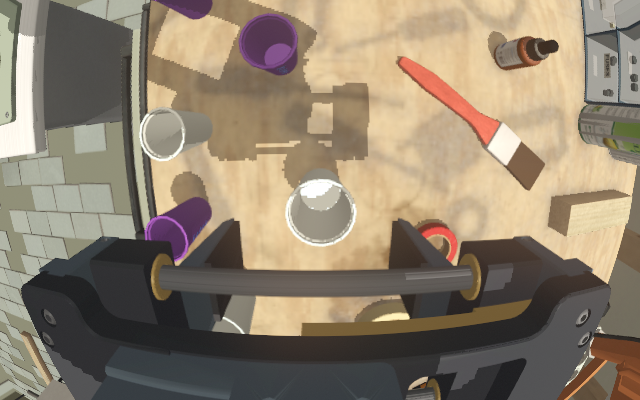

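The middle cup sits at (320,212), between the fingers. The fit agrees at (585.5,-218.6), so I'll go down and grip it.

```bash
python3 -m crank '-1 -4 2.5 30 0 0 0;-1 0 0 35 0 0 0;-1 0 0 24 0 0 0;-1 0 0 0 0 0 0;1 0 0 0 0 0 0;1 0 0 0 0 0 0;1 0 0 0 0 0 0;1 0 0 0 0 0 0' 15
```

```text
time_s: 3.95
ee_pos: [587.8, -221.2, 91.8]
ee_rot: [179.9, 0.0, 90.0]
force: [0.1, 1.1, 3.8]
gripper_width: 59.4
gripper_force: 15.0
```

```bash
python3 -m crank '1 0 0 -35 0 0 0;1 0 0 -40 0 0 0;1 0 0 -35 0 0 0;1 -47 -39 0 0 0 0;1 -47 -39 0 0 0 0;1 -47 -38.5 0 0 0 0;1 0 0 0 0 0 0;1 0 0 0 0 0 0'
python3 - <<'E'
from h import *
P,im=look("w3");print(P[0]);V=[(lambda X:wpix(P,X),gmag(im))]
b=[]
for c in("scene","side"):
    i=grab_frame(c);cv2.imwrite(f"pics/{c}3.png",i);u=cpix(c,(471,-362,130)).astype(int);b.append(cv2.resize(i[max(u[1]-90,0):u[1]+90,u[0]-60:u[0]+60],(400,600)))
cv2.imwrite("pics/c3.png",np.hstack(b))
E
```

```text
time_s: 4.95
ee_pos: [471.2, -361.8, 200.9]
ee_rot: [180.0, -0.0, 90.0]
force: [0.1, 0.0, -0.1]
gripper_width: 59.0
gripper_force: 15.0
[ 471.16538013 -361.78529422  200.91857127]
```

View pics/c3.png

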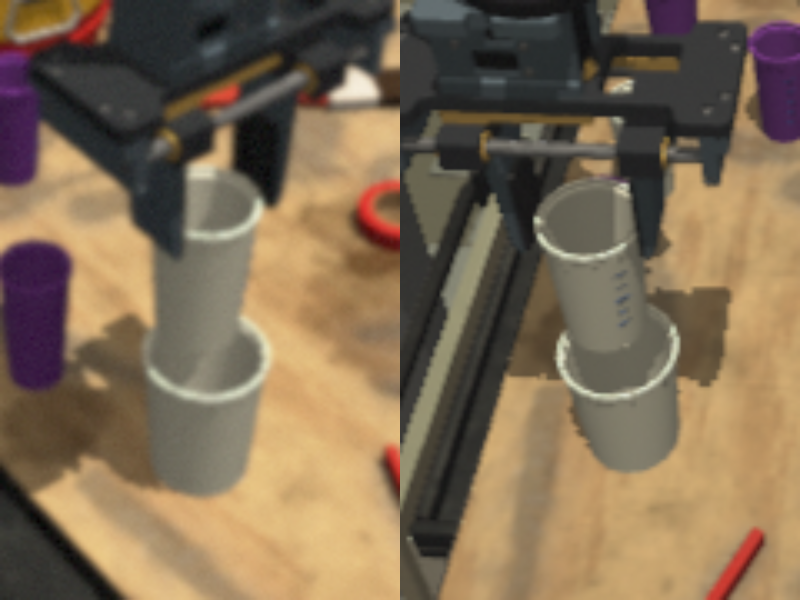

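The middle cup hangs upright over the large one in both views, scene crop (205,260) and side crop (590,260). I'll lower it and release.

```bash
python3 -m crank '1 0 0 35 0 0 0;1 0 0 35 0 0 0;1 0 0 20 0 0 0;1 0 0 4 0 0 0;1 0 0 0 0 0 0;-1 0 0 0 0 0 0;-1 0 0 0 0 0 0;-1 0 0 0 0 0 0;-1 0 0 -40 0 0 0;-1 0 0 -50 0 0 0'
python3 - <<'E'
from h import *
P,im=look("w4");print(P[0]);V=[(lambda X:wpix(P,X),gmag(im))]
S=[(lambda X,c=c:cpix(c,X),gmag(grab_frame(c))) for c in("scene","side")]
print(fitrim(V,(471.2,-362),36,90,5),fitrim(V+S,(471.2,-362),36,None,5),"mid",fitrim(V,(471.2,-362),30,102,5),fitrim(V+S,(471.2,-362),30,None,5))
E
```

```text
time_s: 6.35
ee_pos: [470.4, -361.6, 197.0]
ee_rot: [-179.9, -0.1, 90.0]
force: [1.2, -0.2, 0.2]
gripper_width: 91.2
gripper_force: 0.0
[ 470.37366221 -361.56828903  197.04966318]
(array([ 471.5, -361.2]), np.float64(-2.01)) (array([ 471.4, -361.5,   88.2]), np.float64(-6.13)) mid (array([ 466.9, -356.6]), np.float64(-2.19)) (array([ 465.7, -359.4,   97.5]), np.float64(-6.69))
```

```bash
python3 -m crank '-1 54 -6 0 0 0 0;-1 54 -6 0 0 0 0;-1 54 -6 0 0 0 0;-1 52 -5 0 0 0 0;-1 0 0 30 0 0 0;-1 0 0 0 0 0 0'
python3 - <<'E'
from h import *
P,im=look("w5");V=[(lambda X:wpix(P,X),gmag(im))]
print(P[0],fitrim(V,(447.5,-147.7),24,90,5))
E
```

```text
time_s: 7.25
ee_pos: [445.8, -146.7, 164.6]
ee_rot: [-179.7, -0.1, 90.1]
force: [-0.8, 0.0, -0.0]
gripper_width: 91.3
gripper_force: 0.0
[ 445.831211   -146.74243     164.61251473] (array([ 447.5, -147.9]), np.float64(-2.81))
```

```bash
python3 -m crank '-1 -0.5 1 35 0 0 0;-1 0 0 30 0 0 0;-1 0 0 9 0 0 0;-1 0 0 0 0 0 0;1 0 0 0 0 0 0;1 0 0 0 0 0 0;1 0 0 0 0 0 0;1 0 0 0 0 0 0;1 0 0 0 0 0 0' 15
python3 - <<'E'
from h import *
for i in range(3): grab_frame("scene");s=env.state();print(s["ee_pos"])
E
```

```text
time_s: 8.43
ee_pos: [449.0, -148.5, 93.1]
ee_rot: [180.0, 0.0, 90.0]
force: [-0.9, -0.8, 0.9]
gripper_width: 47.4
gripper_force: 15.0
[ 448.99818665 -148.47852703   93.05462291]
[ 449.0044968  -148.49243636   93.07912335]
[ 449.01290947 -148.48588265   93.07695545]
```

```bash
python3 -m crank '1 0 0 -40 0 0 0;1 0 0 -40 0 0 0;1 0 0 -38 0 0 0;1 -53 5 0 0 0 0;1 -53 5 0 0 0 0;1 -53 5 0 0 0 0;1 -53.5 6 0 0 0 0;1 0 0 0 0 0 0;1 0 0 0 0 0 0'
python3 - <<'E'
from h import *
P,im=look("w6");print(P[0])
b=[]
for c in("scene","side"):
    i=grab_frame(c);u=cpix(c,(471,-362,130)).astype(int);b.append(cv2.resize(i[max(u[1]-90,0):u[1]+90,u[0]-60:u[0]+60],(400,600)))
cv2.imwrite("pics/c6.png",np.hstack(b))
E
```

```text
time_s: 9.7
ee_pos: [469.6, -360.4, 210.3]
ee_rot: [-179.9, -0.1, 90.0]
force: [0.5, -0.1, -0.4]
gripper_width: 47.5
gripper_force: 15.0
[ 469.62270292 -360.40540659  210.34394996]
```

View pics/c6.png

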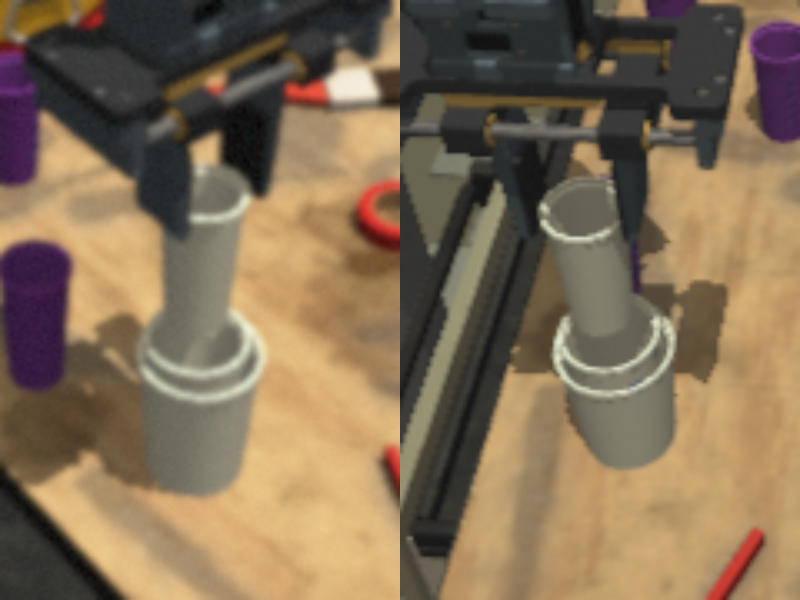

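The middle cup is home, with its rim just above the large one's (crop (200,350)), and the small cup hangs over it. I'll lower and release.

```bash
python3 -m crank '1 0 0 35 0 0 0;1 0 0 35 0 0 0;1 0 0 16 0 0 0;1 0 0 4 0 0 0;1 0 0 0 0 0 0;-1 0 0 0 0 0 0;-1 0 0 0 0 0 0;-1 0 0 0 0 0 0;-1 0 0 -50 0 0 0;-1 0 0 -60 0 0 0'
python3 -m crank '-1 55 5 -15 0 0 0;-1 55 5 0 0 0 0;-1 55 5 0 0 0 0;-1 55 5 0 0 0 0;-1 55 5 0 0 0 0;-1 0 0 0 0 0 0'
python3 - <<'E'
from h import *
P,im=look("w7");print(P[0])
b=[]
for c in("scene","side"):
    i=grab_frame(c);cv2.imwrite(f"pics/{c}7.png",i);u=cpix(c,(471,-362,80)).astype(int);b.append(cv2.resize(i[u[1]-50:u[1]+50,u[0]-50:u[0]+50],(390,390)))
    u=cpix(c,(540,40,129));print(c,u)
wb=cv2.resize(im,(336,210));v=np.zeros((600,780,3),np.uint8);v[:390]=np.hstack(b)
v[390:,:336]=wb;i=cv2.imread("pics/side7.png");v[390:,340:760]=cv2.resize(i[80:185,240:450],(420,210))
cv2.imwrite("pics/c7.png",v)
# can handle from w0
Q,im=load("w0");hs=im[40:100,205:290];print(hs[26,::4].max(1), hs[::4,45].max(1))
E
```

```text
time_s: 11.1
ee_pos: [469.4, -360.6, 231.2]
ee_rot: [-179.9, -0.1, 90.0]
force: [1.2, -1.1, -0.4]
gripper_width: 90.7
gripper_force: 0.0
time_s: 11.85
ee_pos: [495.0, -83.0, 246.3]
ee_rot: [180.0, -0.0, 90.3]
force: [-0.2, -0.1, -1.0]
gripper_width: 90.9
gripper_force: 0.0
[495.04321769 -83.00991758 246.32793069]
scene [262.04628429 172.31496502]
side [305.06693494 144.98779152]
[190 194 192 186 144  71  70  69  69  69  70  69  70  71  70  72  73  74
 157 155 153 157] [149 137 131 131  71  71  70  68  66  66 158 134 134 132 134]
```

View pics/c7.png

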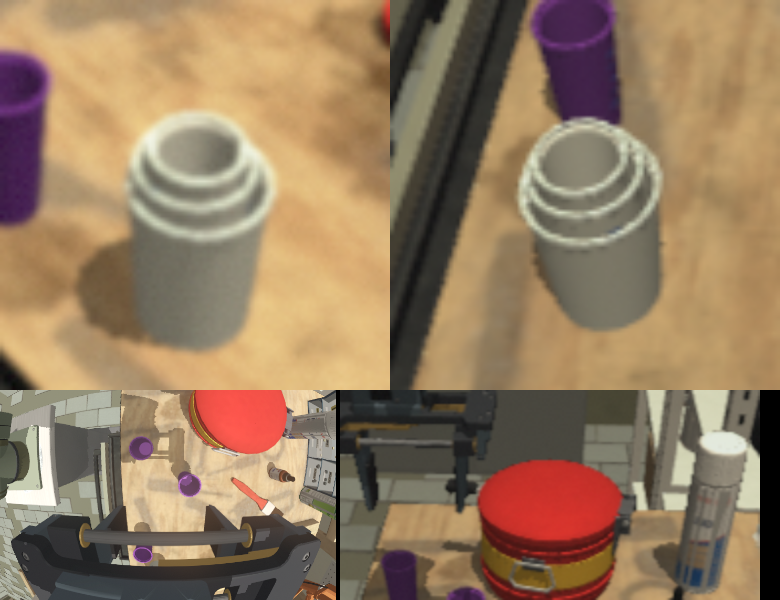

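All three cups are nested and home (c7 (200,175) and (590,185)). In the side view the lid handle is the black bar at about (300,129). Next I'll measure the can axis and the handle.

Run:
```python
from h import *
Q,im=load("w0")
m=np.zeros(im.shape[:2],np.uint8);m[45:100,215:290]=(im[45:100,215:290].max(2)<85)
n,l,st,c=cv2.connectedComponentsWithStats(m);k=1+st[1:,4].argmax();ctr=c[k];print(st[k],ctr)
cn=cv2.findContours((l==k).astype(np.uint8),0,2)[0];bx=cv2.minAreaRect(max(cn,key=cv2.contourArea));print(bx)
print("handle@129,136",wplane(Q,ctr,129).round(1),wplane(Q,ctr,136).round(1))
B=cv2.boxPoints(bx);print("box@136",[wplane(Q,b,136)[:2].round(1) for b in B])
# height by side view
o,d=wray(Q,ctr);X=[o+d*(z-o[2])/d[2] for z in(110,129,150)]
for x in X: print(x.round(),cpix("side",x).round(1),cpix("scene",x).round(1))
red=((im[...,2]>90)&(im[...,1]<110)&(im[...,0]<110)&(im[...,2]>1.8*im[...,1])).astype(np.uint8)
n,l,st,c=cv2.connectedComponentsWithStats(red);k=1+st[1:,4].argmax();print(st[k])
cs=cv2.findContours((l==k).astype(np.uint8),0,1)[0];h=max(cs,key=cv2.contourArea)[:,0];h=h[h[:,1]>3]
for z in(123,128):
    p=np.array([wplane(Q,q,z)[:2] for q in h[::2]])
    f=lambda q:p@[0,0]+np.hypot(*(p-q[:2]).T)-q[2]
    from scipy.optimize import least_squares
    print("can",z,least_squares(f,[640,60,95],loss="soft_l1").x.round(1))
print("bracket",wplane(Q,(505,122),128).round())
for n in("lid_grip",):
  for c in("side","scene"):
    for d in models.search_frame(n,c)[:4]: print(c,np.round(d["point"]),round(d["p"],2),cpix(c,d["point"]).round())
```

```text
[ 222   52   54   29 1202] [248.7063228   65.94592346]
((248.45474243164062, 65.78981018066406), (52.519012451171875, 24.206295013427734), 8.880659103393555)
handle@129,136 [519.5 119.3 129. ] [521.  118.2 136. ]
box@136 [array([497.4, 113.4]), array([500.5, 133.5]), array([543.4, 123.7]), array([540.4, 104.1])]
[515. 122. 110.] [299.4 133.8] [236.9 168.3]
[520. 119. 129.] [300.5 128.6] [238.2 161.8]
[524. 116. 150.] [301.6 122.8] [239.8 154.5]
[  278     0   222   211 37844]
can 123 [644.8  95.3 101.2]
can 128 [643.5  95.   99.2]
bracket [752.  80. 128.]
side [642.  66. 144.] 0.82 [344. 136.]
scene [617.  54. 144.] 0.89 [285. 155.]
```

```bash
python3 -m crank '-1 0 0 0 0 0 -10;-1 0 0 0 0 0 -10;-1 0 0 0 0 0 -10;-1 0 0 0 0 0 -10;-1 0 0 0 0 0 -10;-1 0 0 0 0 0 -10;-1 0 0 0 0 0 -10;-1 0 0 0 0 0 -9;-1 0 0 0 0 0 0'
python3 -m crank '-1 3 50 0 0 0 0;-1 4 50 0 0 0 0;-1 3 50 0 0 0 0;-1 3.5 50 0 0 0 0;-1 0 0 0 0 0 0;-1 0 0 0 0 0 0'
python3 - <<'E'
from h import *
P,im=look("w8");s=env.state();print(s["ee_pos"],s["ee_rot"],s["qpos"]);print(wpix(P,(520.5,118.6,136)))
cv2.imwrite("pics/w8c.png",im)
E
```

```text
time_s: 13.22
ee_pos: [494.9, -87.2, 245.9]
ee_rot: [-180.0, -0.0, 168.8]
force: [0.2, -0.7, 0.4]
gripper_width: 91.3
gripper_force: 0.0
time_s: 13.98
ee_pos: [519.9, 112.0, 245.8]
ee_rot: [-179.9, -0.0, 168.9]
force: [0.3, -0.5, -0.1]
gripper_width: 90.9
gripper_force: 0.0
[519.89061845 111.66414225 245.874453  ] [-1.79961164e+02 -7.08958724e-03  1.68863384e+02] [ 1.09031831e+01  1.36721388e+01  9.31488809e+01 -3.48237845e-02
  7.32001279e+01 -6.79501323e+01]
[322.74679193 200.59723062]
```

View pics/w8.png

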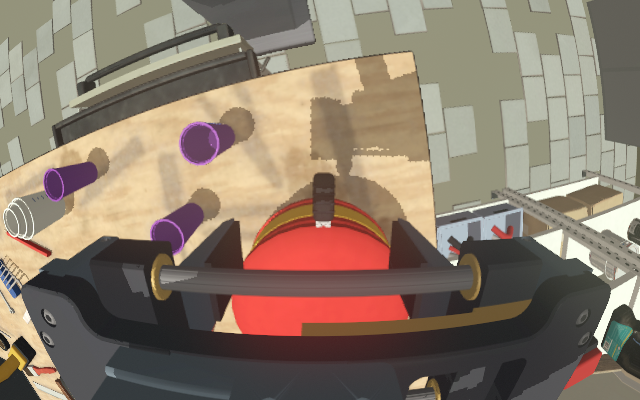

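The sleeve runs from (324,174) to (323,222), matching the prediction. I'll go down and pinch it.

```bash
python3 -m crank '-1 0.5 7 40 0 0 0;-1 0 0 45 0 0 0;-1 0 0 39 0 0 0;-1 0 0 0 0 0 0;1 0 0 0 0 0 0;1 0 0 0 0 0 0;1 0 0 0 0 0 0;1 0 0 0 0 0 0;1 0 0 0 0 0 0;1 0 0 0 0 0 0' 20
python3 - <<'E'
import numpy as np
r=236
for a in(0,15,30,45):
    t=np.radians(a);print(a,r*np.cos(t)-r,r*np.sin(t))
p=[(r*(1-np.cos(np.radians(a))),r*np.sin(np.radians(a))) for a in range(0,46,3)]
print(np.diff(p,axis=0).round(1).tolist())
E
```

```text
time_s: 15.28
ee_pos: [520.8, 119.9, 122.0]
ee_rot: [180.0, 0.0, 169.0]
force: [0.5, -0.0, 0.6]
gripper_width: 34.2
gripper_force: 0.0
0 0.0 0.0
15 -8.041504995779889 61.0812946441949
30 -31.618004706872455 117.99999999999999
45 -69.12279963997477 166.8772003600252
[[0.3, 12.4], [1.0, 12.3], [1.6, 12.2], [2.3, 12.1], [2.9, 12.0], [3.5, 11.8], [4.1, 11.6], [4.7, 11.4], [5.3, 11.2], [5.9, 10.9], [6.5, 10.5], [7.0, 10.2], [7.5, 9.8], [8.0, 9.4], [8.5, 9.0]]
```

```bash
python3 -m crank '1 0 0 0 0 0 0;1 0 0 0 0 0 0;1 0 0 0 0 0 0;1 0 0 0 0 0 0;1 0 0 0 0 0 0' 20
python3 -m crank '1 -0.3 0 -12.4 0 0 0;1 -1 0 -12.3 0 0 0;1 -1.6 0 -12.2 0 0 0;1 -2.3 0 -12.1 0 0 0;1 -2.9 0 -12 0 0 0;1 0 0 0 0 0 0'
```

```text
time_s: 15.9
ee_pos: [520.5, 119.0, 121.9]
ee_rot: [-179.9, -0.0, 169.0]
force: [-0.2, -4.5, 0.4]
gripper_width: 19.8
gripper_force: 20.0
time_s: 16.65
ee_pos: [528.5, 117.5, 183.0]
ee_rot: [-179.9, -0.0, 169.0]
force: [0.7, -4.5, -3.2]
gripper_width: 19.8
gripper_force: 20.0
```

Gripped and lifting with low forces. I'll continue to 45 degrees.

```bash
python3 -m crank '1 -3.5 0 -11.8 0 0 0;1 -4.1 0 -11.6 0 0 0;1 -4.7 0 -11.4 0 0 0;1 -5.3 0 -11.2 0 0 0;1 -5.9 0 -10.9 0 0 0;1 0 0 0 0 0 0'
python3 -m crank '1 -6.5 0 -10.5 0 0 0;1 -7 0 -10.2 0 0 0;1 -7.5 0 -9.8 0 0 0;1 -8 0 -9.4 0 0 0;1 -8.5 0 -9 0 0 0;1 0 0 0 0 0 0;1 0 0 0 0 0 0'
python3 - <<'E'
from h import *
P,im=look("w9")
p=P[0];g=p+P[1]@[0,0,-8];h=np.array([751,73,128]);d=g-h
print(g.round(1),np.degrees(np.arctan2(d[2],np.hypot(*d[:2]))),np.linalg.norm(d))
b=[]
for c in("scene","side"):
    i=grab_frame(c);b.append(cv2.resize(i[70:370,200:450],(400,480)))
cv2.imwrite("pics/c9.png",np.hstack(b))
E
```

```text
time_s: 17.4
ee_pos: [551.8, 112.8, 240.2]
ee_rot: [-179.9, -0.0, 169.0]
force: [-1.0, -4.6, -2.5]
gripper_width: 19.6
gripper_force: 20.0
time_s: 18.27
ee_pos: [588.9, 105.3, 289.2]
ee_rot: [-179.8, 0.0, 169.0]
force: [0.7, -6.9, -2.1]
gripper_width: 19.5
gripper_force: 20.0
[588.9 105.3 297.2] 45.65730530754502 236.51912076687697
```

View pics/c9.png

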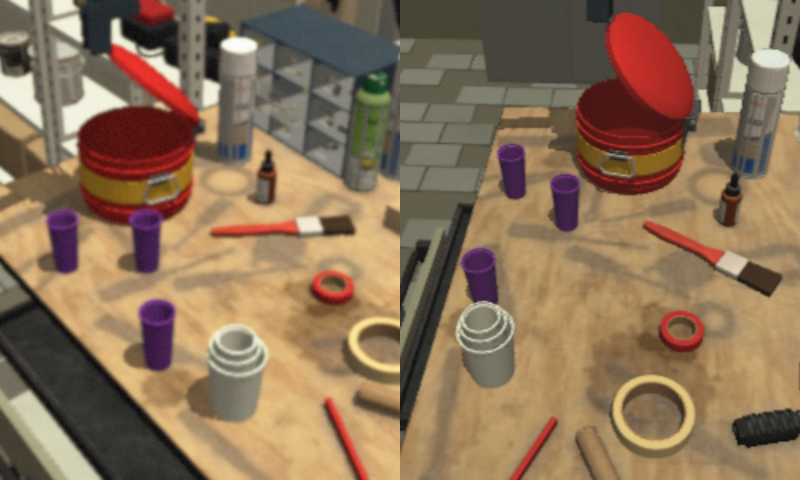

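The lid is held open at about 45° (c9 (150,85) and (650,65)). The nest stands complete at c9 (237,370), and the brush and tapes haven't moved. I'll let it settle for a moment, then hand in.

```bash
python3 -m crank '1 0 0 0 0 0 0;1 0 0 0 0 0 0;1 0 0 0 0 0 0;1 0 0 0 0 0 0' && python3 -c "
from workcell import env
print(env.job_done())"
```

```text
time_s: 18.92
ee_pos: [588.9, 105.3, 289.2]
ee_rot: [-179.8, 0.0, 169.0]
force: [-0.8, -5.7, -2.8]
gripper_width: 19.9
gripper_force: 20.0
the job is handed in; nothing more can be done
None
```

I nested the three white cups with the can shut, then raised the lid to about 45° (46° by my measurement), and the gripper is still holding it; I handed the job in at 18.9 s, and the hand-in returned no verdict.

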